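# Knock out the worn scraper cartridge

### The job

Slide the yellow keeper fully open, then take the orange-handled drift out of its blue cradle and, through the access hole in the back of the carrier, push the jammed red (worn) scraper cartridge out so that it drops into the catch tray in front. Lay the drift back in its cradle and then slide the keeper fully closed again. Leave the green cartridge in its pocket and the other things on the machine bed where they are.

Things in the scene. Friction and masses are not known exactly. Their poses are not given: they have to be found in the camera images.
- carrier: Fixed aluminium cartridge carrier, 160 x 140 mm, 80 mm high. Origin on the bed between the two pockets; +x = push-out direction, from the dark steel back wall (12 thick, outer face at x = -50 mm) to the tray; z up. Two pockets at y = +28 and -28 mm, 28 wide, floor at z = 36 mm, from the back wall to an open mouth at x = +14 mm.
- hole_left (a point): Centre, on the back wall's outer face, of the round access hole (22 mm diameter, level, along the carrier's x, axis at z = 51 mm) behind the pocket at carrier y = +28 mm.
- hole_right (a point): The same for the pocket at carrier y = -28 mm.
- tray (a point): Centre of the rubber floor of the black catch tray in front of the mouths: carrier x = 14 to 104, y = -64 to 64 mm, floor at z = 18 mm, walls up to z = 38 mm. A cartridge drops in once the drift's tip has pushed its tail past the mouth, to carrier x = 22 to 28 mm (72 to 78 mm in from the back wall's outer face).
- keeper (a joint): Yellow comb-shaped keeper across the pocket mouths, sliding along the carrier's +y axis: 0 m = closed (teeth in front of both cartridges), 0.030 m = fully open (both mouths free). Friction of about 2 N; stays where it is left.
- keeper_post (a point): Point at z = 106 mm on the axis of the keeper's black upright round post, 16 mm diameter, from z = 82 to 122 mm, by which it is pushed, or pinched from above. The post is in the middle of the keeper, at carrier x = 30 mm, y = 0 when closed, and moves with it.
- worn_center (a point): Centre of the red worn cartridge: 60 mm long (x, along the carrier's x), 26 wide, 30 high, about 0.12 kg, in either pocket. Jammed, its centre is at carrier x = -7, z = 51 mm, its tail face at x = -37 mm; the nose shows from above. A spring pad on top jams it: about 5 to 20 N push it along, until its tail passes carrier x = 2 mm.
- good_center (a point): Centre of the green cartridge, same size, in the other pocket; it must stay there.
- drift_grip (a point): Drift: orange handle 110 long x 22 wide x 24 mm high, with a steel rod of 10 mm diameter, 110 mm long, out of its front along +x; about 0.16 kg. This point is on its axis, half-way up, 5 mm ahead of the handle's middle; handle's front 50 mm ahead, rod tip 160 mm ahead. In the cradle the axis is level at z = 52 mm.
- drift_tip (a point): Centre of the end of the drift's steel rod, 160 mm ahead of the grip point.
- cradle_seat (a point): Where the middle of the drift's handle lies in the fixed blue cradle, at z = 52 mm; x = the way the rod points at the start. Two uprights, 10 mm thick, 42 mm either side along x, tops at z = 40 mm, cheeks 32 mm apart up to z = 50 mm; the handle lies between the cheeks and can be gripped from above between the uprights.
- edging_roll: Bystander: roll of beige edging, 170 mm across, 24 high, lying flat.
- guide_roller: Bystander: grey guide roller, 52 mm diameter, 46 high, standing.
- spray_bottle: Bystander: clear spray bottle, 60 mm diameter, 170 high.
- spanner: Bystander: steel spanner lying on the bed.
- offcut_a: Bystander: plywood offcut 90 x 140 x 18 mm.
- brush: Bystander: brush lying on the bed.
Mind the look-alikes: they are no part of the job. There is more than one size of the part that bears drift_grip; the job needs the smaller. There is more than one size of the part that bears cradle_seat; the job needs the smaller.

How it is judged:
On the way, in this order (a step that is already met when the one before it is completed fails the run):
1. the keeper is slid open (26 mm or more) (value of joint keeper above 0.026 m), for 0.1 s.
2. the drift bears on the red cartridge from behind, keeper open (value of joint keeper above 0.024 m and contact force between drift and worn above 1 N and x of drift_tip in the frame of worn_center below -0.022 m and x of drift_tip in the frame of carrier above -0.045 m and z of drift_tip in the frame of carrier below 0.064 m), for 0.05 s.
3. the red cartridge lies in the catch tray (x of worn_center in the frame of carrier between 0.035 and 0.1 m and y of worn_center in the frame of carrier between -0.062 and 0.062 m and z of worn_center in the frame of carrier below 0.039 m), for 0.2 s.
4. the drift lies in its cradle again, released, with the keeper still open (x of drift_grip in the frame of cradle_seat between -0.022 and 0.022 m and y of drift_grip in the frame of cradle_seat between -0.007 and 0.007 m and z of drift_grip in the frame of cradle_seat between -0.004 and 0.004 m and angle between the x axis of drift_grip and the x axis of cradle_seat, either way round below 0.12 rad and contact force between the fingers and drift below 0.1 N and value of joint keeper above 0.01 m), for 0.2 s.
At the end, for the whole second after the job is handed in: Red cartridge at rest on the tray floor (centre under 39 mm up); drift at rest, released, in its cradle (within 22 mm along, 7 mm across, 4 mm in height, 0.12 rad of the seat); keeper closed within 5 mm; green cartridge within 5 mm of its start (all of step 3 and x of drift_grip in the frame of cradle_seat between -0.022 and 0.022 m and y of drift_grip in the frame of cradle_seat between -0.007 and 0.007 m and z of drift_grip in the frame of cradle_seat between -0.004 and 0.004 m and angle between the x axis of drift_grip and the x axis of cradle_seat, either way round below 0.12 rad and contact force between the fingers and drift below 0.1 N and value of joint keeper below 0.005 m and linear speed of each of worn, drift below 0.02 m/s and distance of good_center from where it was at the start of the episode below 0.005 m); the robot touches nothing.
It fails at once if the green cartridge is moved by more than 8 mm (distance of good_center from where it was at the start of the episode above 0.008 m).
It fails at once if a bystander is moved by more than 30 mm (distance of any of edging_roll, guide_roller, spray_bottle, spanner, offcut_a, brush from where it was at the start of the episode above 0.03 m).
It also fails if it takes over 67 s, if anything falls off the work surface, if the arm or the gripper's body presses on something with over 40 N, if the wrist force passes 120 N, or if a joint passes its speed limit or range.

### The arm

A 7-joint arm with a two-finger parallel gripper is mounted at the origin on the work surface. World frame = base frame: x ahead of the robot, y to its left, z up, the work surface at z = 0. Lengths are in m, angles in rad, forces in N, time in s.
With the tool pointing down it reaches from about 0.425 to 1.025 m from the base axis. Payload 9.4 kg.
Tool frame: the origin (TCP) lies between the finger pads; the fingertips stand bot.tip_extent ahead of it and the grasp point (between the pads) lies 8 mm behind it (bot.tip_extent is the distance from the TCP to the fingertips, in m); z points along the fingers, y is the line along which they close (so a half turn about z gives the same grasp; the last joint's range is limited). The gripper opens to 85 mm and grips with 20 to 120 N. Pads are 22 mm wide; open, the fingers measure 114 mm over their backs; the gripper's body (76 mm by 85 mm) begins 54 mm behind the grasp point. The pads swing forward as they close: fully open they stand 13 mm farther back than shut.
Start: joints at [-1.27, 0.599, -0.003, 1.599, 0.002, 0.943, -0.08], TCP at [0.267, 0.674, 0.21] pointing down, gripper open.
Joint ranges: [-2.57, 2.57], [-0.35, 1.97], [-1.29, 1.29], [0.11, 2.56], [-1.05, 4.19], [0.11, 1.86], [-2.63, 2.63]. Speed limits (rad/s): [2.22, 2.22, 3.01, 3.01, 3.14, 3.14, 3.14].

### API

Orientations are given as a rotation vector (axis times angle).
In Python, from cell import bot gives the robot as it stands. The module is installed in compiled form; this text tells all that it offers.
- The arm moves only by the tool send_rows, never from a script. Its argument "deltas" is a list of rows, each a list of 2 entries, a list of its own where there are three numbers: the shift along the tool's x, y, z as a fraction of full scale, then the turn about the tool's z as a fraction of full scale. A call has 1 to 20 rows; each row is the pose to reach, as a shift and turn from the pose commanded when the call began, along the tool's axes at that moment, turning the shorter way round; what a row does not reach only later rows make up. Full scale, the value 1, is 0.1 m for a shift and pi rad for a turn. A row lasts 1/12 s, in which the tool goes at most 41.7 mm and 7.16 degrees, less where a joint would pass 70% of its speed; a pose out of reach is approached as far as the arm can. A call with a number of a shift or a turn outside -1 to 1 is refused whole. A call with a gripper value outside its range is refused whole. "jaw" is the closure, from -1 (fully open) to 1 (shut), set as the call begins (left out, the last holds). The fingers move at their own pace and stop on an object; "newtons" is the grip in N (left out, the last holds). Time passes only in rows, so rows that repeat a pose let the fingers close. It gives the time, the measured TCP pose, the force, the opening and the grip force at its end, in the units of the state.
- bot.state(): the state, without advancing time (a new reading comes with each control period).
- bot.capture(name): name is "scene" or "top" or "wrist"; returns (picture, depth): 400x640x3 uint8, blue, green, red; 400x640 float32, m along the optical axis (not along the pixel's ray), 0 where there is no reading.
- bot.camera_params(name): a dict with "K" (3x3 intrinsics, pixels), "world_from_camera" (4x4, takes a point from camera to world coordinates); the wrist camera has in their place "mount" (4x4, takes a point from camera to tool coordinates, whose origin is the TCP and whose axes are the flange's). Camera axes: x right, y up, looking along -z (the intrinsics and any distortion apply to the point x, -y, -z); pixel columns grow to the right and rows downward; lengths in m; the calibration is good to about 2 mm. A picture is of the moment at which its call begins: read the wrist's pose just before it. camera_params takes no time and is no camera call.
- bot.sign_off(): hands the job in; it is judged then, once.
The state is a dict: "clock": time; "joints": joint angles; "qvel": joint speeds; "tau": joint torques, N m; "eef_pos": TCP position; "eef_rot": TCP orientation; "force": force on the tool from outside, world axes, zero at the start; "wrist_torque": the same for the moment, N m; "opening": opening from 0.0 (shut) to 1.0 (fully open); "gripper_force": force on a finger pad.
Only numpy, scipy, OpenCV 4.12 (cv2) and the standard library are available. Lean on these libraries where they do the work, as an engineer would, in place of code of your own. Each camera call takes 0.05 s, during which the arm holds its last target. There are 200 camera calls.

## Working session

There is one attempt and no reset: what is moved stays moved. The work goes in short steps, Python scripts to look and compute and a tool call to move; the robot and the scene stay as the last step left them, time stands still between calls to the robot, and variables do not carry over. Pictures are saved under pics/ and viewed, at most 12 in all, crops included, and the job is handed in when it is done.

Besides the shell and the picture viewer there is one more tool, called after "Emit:" as name(argument=value, ...) on one line, values as JSON. send_rows: Moves the arm, as the interface text tells. Shift numbers are shares of 0.1 m and turn numbers shares of pi rad, none past 1 either way. Its arguments: {"type":"object","properties":{"deltas":{"type":"array"},"jaw":{"type":"number"},"newtons":{"type":"number"}},"required":["deltas"]}

```bash
mkdir -p pics
cat > h.py <<'E'
import numpy as np, cv2
from cell import bot
from scipy.spatial.transform import Rotation as R
def cam(name):
    s=bot.state(); im,d=bot.capture(name); p=bot.camera_params(name); K=np.array(p['K'])
    if name=='wrist':
        T=np.eye(4); T[:3,:3]=R.from_rotvec(s['eef_rot']).as_matrix(); T[:3,3]=s['eef_pos']; T=T@np.array(p['mount'])
    else: T=np.array(p['world_from_camera'])
    return im,d,K,T
def cloud(d,K,T):
    v,u=np.indices(d.shape); x=(u-K[0,2])/K[0,0]*d; y=(v-K[1,2])/K[1,1]*d
    P=np.stack([x,-y,-d],-1)@T[:3,:3].T+T[:3,3]; P[d==0]=np.nan
    return P
def save(name):
    im,d,K,T=cam(name); return im,cloud(d,K,T)
E
python3 - <<'E'
from h import *
for n in ('scene','top'):
    im,P=save(n); cv2.imwrite(f'pics/{n}0.png',im); np.savez(f'{n}0.npz',im=im,P=P)
    print(n,bot.camera_params(n))
print(bot.state(),bot.tip_extent)
E
```

```text
scene {'K': array([[495.00462833,   0.        , 324.79748647],
       [  0.        , 495.00462833, 201.87216398],
       [  0.        ,   0.        ,   1.        ]]), 'world_from_camera': array([[-0.50515705, -0.59082763,  0.62907795,  1.603941  ],
       [ 0.86301497, -0.34974316,  0.36453379,  0.47842765],
       [ 0.00463908,  0.7270505 ,  0.68656831,  1.24349157],
       [ 0.        ,  0.        ,  0.        ,  1.        ]])}
top {'K': array([[385.87750485,   0.        , 313.25561603],
       [  0.        , 385.87750485, 199.72230352],
       [  0.        ,   0.        ,   1.        ]]), 'world_from_camera': array([[ 0.02027661,  0.99358742, -0.11123356,  0.3722145 ],
       [-0.99975741,  0.01919285, -0.01080533, -0.13037646],
       [-0.00860115,  0.11142567,  0.99373555,  1.62212532],
       [ 0.        ,  0.        ,  0.        ,  1.        ]])}
{'clock': 0.1, 'joints': array([-1.26971071,  0.60008075, -0.0025255 ,  1.60005204,  0.00181823,
        0.94291716, -0.07981694]), 'qvel': array([-0.00019719, -0.0013322 , -0.00159214, -0.00246346, -0.00154643,
       -0.00041814, -0.00031399]), 'tau': array([ 5.19004127e-03, -7.77984524e+01,  1.56983994e+00, -2.58626050e+01,
        1.26064784e-02,  5.49072327e-03, -1.79945027e-05]), 'eef_pos': array([0.26728673, 0.67343671, 0.2094771 ]), 'eef_rot': array([-5.89821980e-01, -3.08560970e+00,  2.27943202e-03]), 'force': array([ 0.28581508, -0.01870848,  0.07226062]), 'wrist_torque': array([-0.04971024, -0.02286914, -0.00973902]), 'gripper_force': 0.0, 'opening': 1.0050414261248406} 0.011
```

View pics/top0.png

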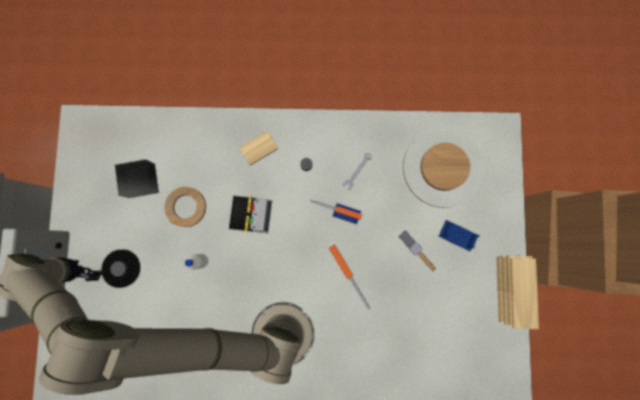

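View pics/scene0.png

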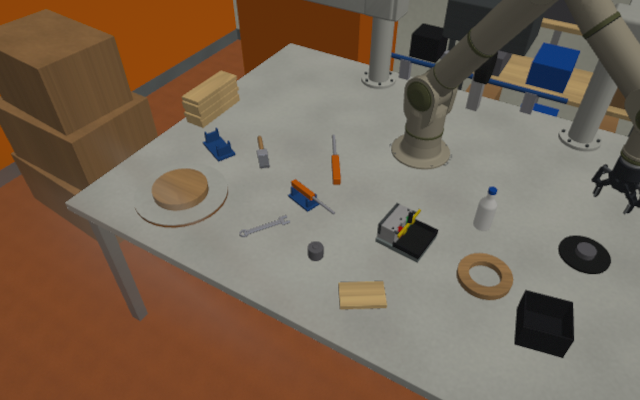

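The top view shows the carrier at (250,214), with its tray to the left (+y). The drift lies in its blue cradle at (345,213), with the rod pointing left. The look-alikes are the loose drift at (350,275) and the empty cradle at (459,235).

```bash
cat > m.py <<'E'
from h import *
for n,(a,b,c,d) in dict(top=(185,245,215,375),scene=(170,265,275,450)).items():
    z=np.load(n+'0.npz'); im,P=z['im'],z['P']
    hsv=cv2.cvtColor(im,cv2.COLOR_BGR2HSV).astype(int); H,S,V=hsv[...,0],hsv[...,1],hsv[...,2]
    box=np.zeros(H.shape,bool); box[a:b,c:d]=1
    ms=dict(orange=(H<14)&(H>4)&(S>150)&(V>120),yellow=(H>20)&(H<35)&(S>150)&(V>100),red=((H<4)|(H>174))&(S>120)&(V>70),green=(H>40)&(H<85)&(S>100)&(V>50),blue=(H>100)&(H<125)&(S>120))
    for k,m in ms.items():
        m=m&box&(P[...,2]>0.01); Q=P[m]
        if len(Q)<4: print(n,k,len(Q)); continue
        ct=Q.mean(0); u,s,vt=np.linalg.svd((Q-ct)[:,:2],full_matrices=False); pr=(Q-ct)[:,:2]@vt.T
        print(n,k,len(Q),'mean',ct.round(4),'med z',np.median(Q[:,2]).round(3),'axis',np.degrees(np.arctan2(vt[0,1],vt[0,0])).round(1),'ext',np.ptp(pr,axis=0).round(3),'mid',(ct[:2]+((pr.max(0)+pr.min(0))/2)@vt).round(4))
    Z=P[...,2]; Q=P[box&(Z>0.074)&(Z<0.088)]
    if len(Q): r=cv2.minAreaRect(Q[:,:2].astype(np.float32)*1000); print(n,'carrier top',len(Q),r)
    Q=P[box&(Z>0.1)]; print(n,'post',len(Q),Q.mean(0).round(4) if len(Q) else '')
    cv2.imwrite(f'pics/{n}c.png',cv2.resize(im[a:b,c:d],None,fx=4.5,fy=4.5,interpolation=cv2.INTER_CUBIC))
    # bystander heights near path
    for (nm,u,v) in (('bottle',200,262),('guide',306,164),('big drift',340,262)):
        if n=='top': print(nm,P[v,u].round(3))
E
python3 m.py
```

```text
top orange 114 mean [ 0.4975 -0.2516  0.0653] med z 0.065 axis 83.1 ext [0.439 0.058] mid [ 0.5053 -0.0846]
top yellow 72 mean [0.4842 0.1516 0.0672] med z 0.082 axis 174.8 ext [0.125 0.024] mid [0.4846 0.1545]
top red 18 mean [ 0.5122 -0.0154  0.0651] med z 0.066 axis -91.0 ext [0.419 0.022] mid [ 0.5109 -0.074 ]
top green 17 mean [0.4568 0.1428 0.0531] med z 0.067 axis 134.8 ext [0.027 0.019] mid [0.4559 0.1439]
top blue 51 mean [ 0.4811 -0.2457  0.0195] med z 0.014 axis 71.4 ext [0.096 0.051] mid [ 0.4982 -0.251 ]
top carrier top 531 ((478.9465637207031, 109.205078125), (85.41323852539062, 145.7167510986328), 84.9344253540039)
top post 16 [0.4824 0.1453 0.1198]
bottle [0.29  0.321 0.11 ]
guide [ 0.697 -0.08   0.048]
big drift [ 0.297 -0.227  0.034]
scene orange 194 mean [ 0.4352 -0.2259  0.0497] med z 0.061 axis -18.3 ext [0.199 0.432] mid [ 0.4668 -0.0696]
scene yellow 101 mean [0.4852 0.1472 0.0752] med z 0.08 axis -4.9 ext [0.149 0.017] mid [0.4796 0.144 ]
scene red 19 mean [0.509  0.1276 0.0665] med z 0.066 axis 4.8 ext [0.026 0.012] mid [0.509  0.1275]
scene green 10 mean [0.4779 0.1398 0.0824] med z 0.086 axis -174.5 ext [0.062 0.009] mid [0.462  0.1365]
scene blue 195 mean [ 0.5116 -0.2493  0.0184] med z 0.014 axis 74.5 ext [0.103 0.054] mid [ 0.5069 -0.2527]
scene carrier top 632 ((477.8243408203125, 109.02951049804688), (86.85154724121094, 150.8853302001953), 85.41890716552734)
scene post 36 [0.4839 0.1472 0.1149]
```

View pics/scenec.png

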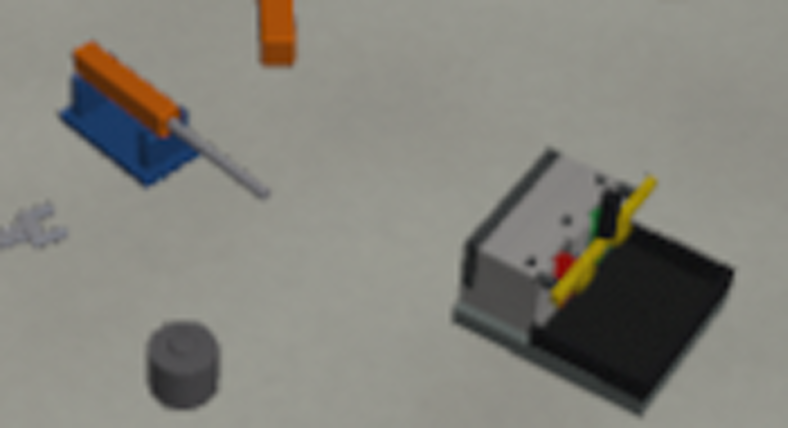

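The red cartridge sits on the far side of the carrier (world x about 0.51, so the right pocket). The keeper opens towards the robot. The drift is in the smaller cradle near (0.50, -0.25). I'll move above the carrier now.

Emit:
send_rows(deltas=[[[-0.3, -0.3, -0.2], 0.04], [[-0.6, -0.6, -0.4], 0.08], [[-1, -1, -0.4], 0.12], [[-1, -1, -0.4], 0.16], [[-1, -1, -0.4], 0.2], [[-1, -1, -0.4], 0.24], [[-1, -1, -0.4], 0.28], [[-1, -1, -0.4], 0.32], [[-1, -1, -0.4], 0.36], [[-1, -1, -0.4], 0.4], [[-1, -1, -0.4], 0.407]], jaw=-1)

```text
clock: 1.02
eef_pos: [0.3232, 0.5439, 0.2499]
eef_rot: [2.32, 2.118, -0.001]
force: [0.1, -0.1, 0.2]
opening: 1.0
gripper_force: 0.0
```

Emit:
send_rows(deltas=[[[-0.35, 0.18, 0], 0], [[-0.7, 0.36, 0], 0], [[-0.95, 0.49, 0], 0]])

```text
clock: 1.27
eef_pos: [0.365, 0.4422, 0.2499]
eef_rot: [2.311, 2.126, -0.002]
force: [1.6, -0.5, 0.8]
opening: 1.0
gripper_force: 0.0
```

Emit:
send_rows(deltas=[[[-0.35, 0.18, 0], 0], [[-0.7, 0.36, 0], 0], [[-0.95, 0.49, 0], 0]])

```text
clock: 1.52
eef_pos: [0.4058, 0.3429, 0.2503]
eef_rot: [2.313, 2.125, -0.001]
force: [0.6, -0.5, -0.5]
opening: 1.001
gripper_force: 0.0
```

Emit:
send_rows(deltas=[[[-0.35, 0.18, 0], 0], [[-0.7, 0.36, 0], 0], [[-0.95, 0.49, 0], 0], [[-0.95, 0.49, 0], 0], [[-0.95, 0.49, 0], 0]])

```text
clock: 1.93
eef_pos: [0.4461, 0.246, 0.2505]
eef_rot: [2.316, 2.123, 0.0]
force: [-0.4, 0.6, -0.2]
opening: 0.997
gripper_force: 0.0
```

Run:
```python
from h import *
print(bot.camera_params('wrist'))
s=bot.state(); M=R.from_rotvec(s['eef_rot']).as_matrix(); print(s['eef_pos'],M.round(3))
im,P=save('wrist'); np.savez('w1.npz',im=im,P=P); cv2.imwrite('pics/w1.png',im)
Z=P[...,2]; Q=P[(Z>0.09)&(Z<0.13)&(abs(P[...,0]-.48)<.08)]
print(len(Q),np.median(Q,axis=0) if len(Q) else '')
```

```text
{'K': array([[285.91776348,   0.        , 321.52394027],
       [  0.        , 285.91776348, 198.50226922],
       [  0.        ,   0.        ,   1.        ]]), 'mount': array([[-3.32836252e-04,  9.48331243e-01,  3.17281802e-01,
         8.14046861e-02],
       [ 9.99999897e-01,  2.17686665e-04,  3.98375045e-04,
         9.71245180e-04],
       [ 3.08723485e-04,  3.17281902e-01, -9.48331218e-01,
        -1.63912947e-01],
       [ 0.00000000e+00,  0.00000000e+00,  0.00000000e+00,
         1.00000000e+00]])}
[0.44614036 0.24597049 0.25047566] [[ 0.087  0.996  0.   ]
 [ 0.996 -0.087  0.   ]
 [ 0.     0.    -1.   ]]
280 [0.48028673 0.15208599 0.117857  ]
```

View pics/w1.png

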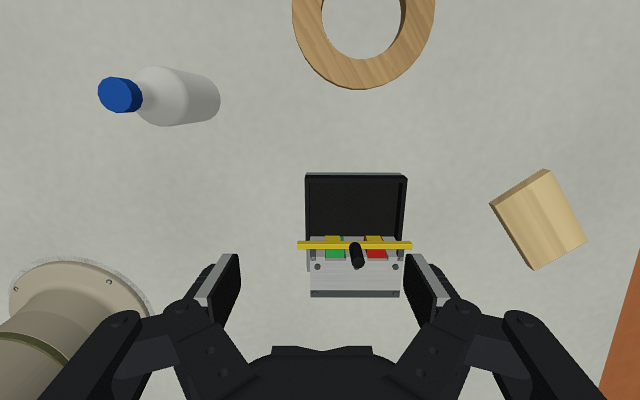

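The wrist view shows the tray at (355,205), the yellow keeper at row 245 with its black post at (357,255), green at (335,248) and red at (375,248). I'll fit the carrier and the drift more closely.

Run:
```python
from h import *
z=np.load('w1.npz'); im,P=z['im'],z['P']; Z=P[...,2]
reg=(abs(P[...,0]-.48)<.11)&(abs(P[...,1]-.13)<.13)
reg[270:,:250]=0; reg[240:,405:]=0
for lo,hi in ((.074,.084),(.0,.012),(.013,.022),(.034,.041),(.1,.13)):
    Q=P[reg&(Z>lo)&(Z<hi)]
    if len(Q)>9: print(lo,len(Q),cv2.minAreaRect(Q[:,:2].astype(np.float32)*1000),Q.mean(0).round(4))
hsv=cv2.cvtColor(im,cv2.COLOR_BGR2HSV).astype(int); H,S,V=hsv[...,0],hsv[...,1],hsv[...,2]
for k,m in dict(y=(H>20)&(H<35)&(S>150)&(Z>.07),r=((H<4)|(H>174))&(S>120)&(Z>.05),g=(H>40)&(H<85)&(S>100)&(Z>.05),post=(V<60)&(Z>.09)).items():
    Q=P[reg&m]; r=cv2.minAreaRect(Q[:,:2].astype(np.float32)*1000); print(k,len(Q),Q.mean(0).round(4),np.median(Q[:,2]).round(3),r)
for n in ('top','scene'):
    z=np.load(n+'0.npz'); im,P=z['im'],z['P']; Z=P[...,2]
    hsv=cv2.cvtColor(im,cv2.COLOR_BGR2HSV).astype(int); H,S=hsv[...,0],hsv[...,1]
    q=(abs(P[...,0]-.5)<.08)&(abs(P[...,1]+.26)<.1)
    for k,m in dict(orange=((H<14)|(H>175))&(S>120)&(Z>.058),blue=(H>100)&(H<125)&(S>100)&(Z>.005),rod=(S<90)&(Z>.045)).items():
        qq=q if k!='rod' else (abs(P[...,0]-.5)<.08)&(P[...,1]>-.25)&(P[...,1]<-.07)
        Q=P[qq&m]; print(n,k,len(Q),cv2.minAreaRect(Q[:,:2].astype(np.float32)*1000),Q[:,2].mean().round(3))
```

```text
0.074 4459 ((474.05767822265625, 110.78639221191406), (88.23507690429688, 140.90342712402344), 85.59232330322266) [0.4798 0.1084 0.0802]
0.0 4967 ((479.98931884765625, 130.00473022460938), (259.9844055175781, 219.95310974121094), 89.99864959716797) [0.4586 0.1832 0.0009]
0.013 4936 ((484.886474609375, 148.36509704589844), (158.13461303710938, 138.95672607421875), 85.03926849365234) [0.4866 0.1747 0.0187]
0.034 1069 ((487.98809814453125, 179.95089721679688), (94.87814331054688, 140.2468719482422), 84.39752197265625) [0.4921 0.1992 0.038 ]
0.1 234 ((480.74017333984375, 148.32101440429688), (15.189887046813965, 14.91154956817627), 46.24751281738281) [0.4805 0.1504 0.1165]
y 810 [0.4762 0.1496 0.0801] 0.082 ((477.1562194824219, 149.6800079345703), (10.673243522644043, 140.6386260986328), 84.58719635009766)
r 147 [0.5106 0.1253 0.0662] 0.066 ((510.3333435058594, 124.88203430175781), (12.412381172180176, 24.946754455566406), 86.71095275878906)
g 176 [0.4546 0.1337 0.0713] 0.066 ((430.71527099609375, 182.66062927246094), (50.850555419921875, 149.16188049316406), 38.00532531738281)
post 6543
[... 162 characters left out ...]
8281, -255.1815948486328), (103.24088287353516, 20.618520736694336), 72.22105407714844) 0.065
top blue 103 ((498.2756652832031, -252.285400390625), (98.75054168701172, 52.84303283691406), 72.96806335449219) 0.017
top rod 59 ((531.3168334960938, -156.58116149902344), (115.86109161376953, 17.874984741210938), 78.75725555419922) 0.057
scene orange 124 ((500.7181396484375, -254.65032958984375), (107.489501953125, 29.12018585205078), 75.57613372802734) 0.064
scene blue 267 ((508.3875427246094, -253.08258056640625), (111.01103973388672, 52.1566276550293), 79.4037857055664) 0.016
scene rod 85 ((530.8685302734375, -164.68997192382812), (131.9648895263672, 41.81584167480469), 64.13629150390625) 0.056
```

Emit:
send_rows(deltas=[[[-0.35, 0.16, 0], 0], [[-0.7, 0.32, 0.1], 0], [[-0.94, 0.43, 0.3], 0], [[-0.94, 0.43, 0.6], 0], [[-0.94, 0.43, 0.8], 0], [[-0.94, 0.43, 0.8], 0]])

```text
clock: 2.48
eef_pos: [0.4783, 0.1509, 0.1671]
eef_rot: [-2.31, -2.126, 0.008]
force: [-0.1, 0.5, 0.9]
opening: 0.997
gripper_force: 0.0
```

Emit:
send_rows(deltas=[[[0, 0, 0.25], 0], [[0, 0, 0.5], 0], [[0, 0, 0.66], 0], [[0, 0, 0.66], 0]])

```text
clock: 2.82
eef_pos: [0.4792, 0.1516, 0.1026]
eef_rot: [-2.31, -2.127, 0.005]
force: [-0.3, 0.1, 0.2]
opening: 1.005
gripper_force: 0.0
```

Emit:
send_rows(deltas=[[[0, 0, 0], 0], [[0, 0, 0], 0], [[0, 0, 0], 0], [[0, 0, 0], 0], [[0, 0, 0], 0], [[0, 0, 0], 0], [[0, 0, 0], 0], [[0, 0, 0], 0]], jaw=1, newtons=25)

```text
clock: 3.48
eef_pos: [0.4804, 0.1502, 0.1045]
eef_rot: [2.314, 2.124, 0.0]
force: [0.4, -0.6, -0.8]
opening: 0.001
gripper_force: 0.0
```

Run:
```python
from h import *
s=bot.state(); print(s['eef_pos'],s['opening'],s['gripper_force'],s['force'])
a=save('wrist')[0]; b=save('scene')[0]
b=cv2.resize(b[140:270,350:480],(520,520),interpolation=cv2.INTER_CUBIC)
cv2.imwrite('pics/w2.png',np.hstack([cv2.resize(a[150:400,220:430],(280,333)),b[:333]]))
```

```text
[0.48044512 0.15019003 0.10447055] 0.001258851851665925 0.0 [ 0.38288321 -0.55498653 -0.7612694 ]
```

View pics/w2.png

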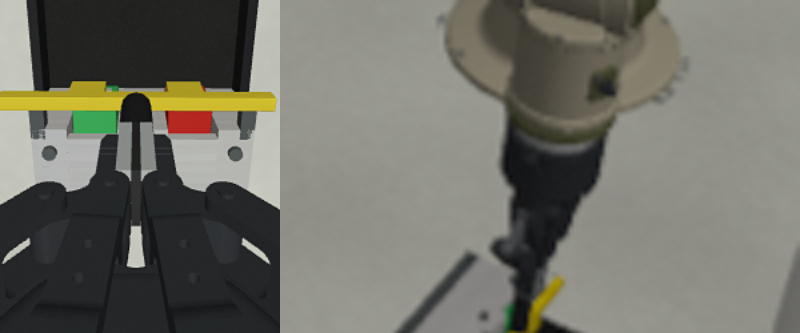

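Run:
```python
from h import *
im,P=save('wrist'); Z=P[...,2]
for v in range(205,280,4):
    print(v,[tuple((P[v,u]*1000).round(0).astype(int)) if P[v,u,0]==P[v,u,0] else None for u in (312,318,322,326,332)])
```

```text
205 [(np.int64(472), np.int64(143), np.int64(20)), (np.int64(477), np.int64(142), np.int64(19)), (np.int64(481), np.int64(142), np.int64(20)), (np.int64(485), np.int64(141), np.int64(19)), (np.int64(490), np.int64(141), np.int64(18))]
209 [(np.int64(471), np.int64(139), np.int64(20)), (np.int64(477), np.int64(138), np.int64(20)), (np.int64(481), np.int64(138), np.int64(18)), (np.int64(484), np.int64(137), np.int64(18)), (np.int64(490), np.int64(137), np.int64(18))]
213 [(np.int64(471), np.int64(135), np.int64(19)), (np.int64(477), np.int64(134), np.int64(19)), (np.int64(480), np.int64(134), np.int64(19)), (np.int64(484), np.int64(134), np.int64(19)), (np.int64(490), np.int64(133), np.int64(19))]
217 [(np.int64(471), np.int64(132), np.int64(22)), (np.int64(476), np.int64(131), np.int64(22)), (np.int64(480), np.int64(131), np.int64(21)), (np.int64(484), np.int64(131), np.int64(23)), (np.int64(489), np.int64(130), np.int64(22))]
221 [(np.int64(475), np.int64(152), np.int64(79)), (np.int64(479), np.int64(155), np.int64(87)), (np.int64(482), np.int64(155), np.int64(88)), (np.int64(485), n
[... 2727 characters left out ...]
, np.int64(162), np.int64(158)), (np.int64(481), np.int64(160), np.int64(156)), (np.int64(482), np.int64(161), np.int64(157)), (np.int64(484), np.int64(161), np.int64(157)), (np.int64(487), np.int64(160), np.int64(157))]
273 [(np.int64(478), np.int64(161), np.int64(160)), (np.int64(481), np.int64(160), np.int64(159)), (np.int64(482), np.int64(161), np.int64(160)), (np.int64(484), np.int64(160), np.int64(160)), (np.int64(487), np.int64(160), np.int64(160))]
277 [(np.int64(478), np.int64(161), np.int64(163)), (np.int64(481), np.int64(161), np.int64(163)), (np.int64(482), np.int64(161), np.int64(163)), (np.int64(484), np.int64(161), np.int64(163)), (np.int64(487), np.int64(160), np.int64(162))]
```

The jaws shut on nothing. Depth shows their tips at z about 0.13, above the post top, so they end about 0.038 m short of where `tip_extent` puts them. I'll open, go about 0.036 m lower and pinch again.

Emit:
send_rows(deltas=[[[0, 0, 0], 0], [[0, 0, 0], 0], [[0, 0, 0], 0], [[0, 0, 0], 0], [[0, 0, 0], 0], [[0, 0, 0], 0], [[0, 0, 0.1], 0], [[0, 0, 0.2], 0], [[-0.02, 0, 0.3], 0], [[-0.02, 0, 0.36], 0], [[-0.02, 0, 0.36], 0]], jaw=-1)

```text
clock: 4.55
eef_pos: [0.4794, 0.1478, 0.0665]
eef_rot: [-2.314, -2.123, 0.004]
force: [0.7, 0.1, 0.8]
opening: 0.997
gripper_force: 0.0
```

Emit:
send_rows(deltas=[[[0, 0, 0], 0], [[0, 0, 0], 0], [[0, 0, 0], 0], [[0, 0, 0], 0], [[0, 0, 0], 0], [[0, 0, 0], 0], [[0, 0, 0], 0], [[0, 0, 0], 0]], jaw=1, newtons=25)

```text
clock: 5.22
eef_pos: [0.4804, 0.1484, 0.0686]
eef_rot: [2.314, 2.124, 0.001]
force: [-0.6, 0.2, 5.9]
opening: 0.176
gripper_force: 25.1
```

The post is now gripped (opening 0.176, about 15 mm). Sliding the keeper open means tool -y.

Emit:
send_rows(deltas=[[[0, -0.05, 0], 0], [[0, -0.1, 0], 0], [[0, -0.15, 0], 0], [[0, -0.2, 0], 0], [[0, -0.25, 0], 0], [[0, -0.3, 0], 0], [[0, -0.3, 0], 0], [[0, -0.3, 0], 0], [[0, -0.3, 0], 0]])

```text
clock: 5.97
eef_pos: [0.4543, 0.1507, 0.0687]
eef_rot: [2.312, 2.12, 0.009]
force: [10.6, -2.3, -2.9]
opening: 0.179
gripper_force: 25.7
```

Emit:
send_rows(deltas=[[[0, -0.03, 0], 0], [[0, -0.05, 0], 0], [[0, -0.05, 0], 0], [[0, -0.05, 0], 0], [[0, -0.05, 0], 0]])

```text
clock: 6.38
eef_pos: [0.4542, 0.1508, 0.0688]
eef_rot: [2.31, 2.114, 0.019]
force: [25.8, -6.0, -15.9]
opening: 0.178
gripper_force: 26.4
```

Emit:
send_rows(deltas=[[[0, 0.06, 0], 0], [[0, 0.06, 0], 0], [[0, 0.06, 0], 0], [[0, 0.06, 0], 0], [[0, 0.06, 0], 0], [[0, 0.06, 0], 0], [[0, 0.06, 0], 0], [[0, 0.06, -0.2], 0], [[0, 0.06, -0.5], 0], [[0, 0.06, -0.9], 0], [[0, 0.06, -0.95], 0], [[0, 0.06, -0.95], 0]], jaw=-1)

```text
clock: 7.38
eef_pos: [0.4524, 0.1513, 0.1654]
eef_rot: [2.313, 2.124, 0.007]
force: [-0.8, -0.6, 0.3]
opening: 0.995
gripper_force: 0.0
```

```bash
cat > post.py <<'E'
from h import *
im,P=save('scene'); Z=P[...,2]
q=(P[...,0]>.4)&(P[...,0]<.55)&(P[...,1]>.12)&(P[...,1]<.18)
hsv=cv2.cvtColor(im,cv2.COLOR_BGR2HSV).astype(int); H,S=hsv[...,0],hsv[...,1]
for n,(im,P) in dict(wrist=save('wrist'),scene=(im,P)).items():
    Z=P[...,2]; q=(P[...,0]>.38)&(P[...,0]<.57)&(P[...,1]>.12)&(P[...,1]<.18)
    hsv=cv2.cvtColor(im,cv2.COLOR_BGR2HSV).astype(int); H,S=hsv[...,0],hsv[...,1]
    Q=P[q&(H>20)&(H<35)&(S>150)&(Z>.07)&(Z<.1)]
    if len(Q): print(n,'yellow',len(Q),Q.min(0).round(4),Q.max(0).round(4))
    Q=P[q&(Z>.095)&(Z<.126)]
    if len(Q): print(n,'post',len(Q),Q.min(0).round(4),Q.max(0).round(4))
E
python3 post.py
```

```text
wrist yellow 1577 [0.3808 0.1394 0.07  ] [0.5297 0.1601 0.0965]
wrist post 480 [0.4468 0.1421 0.0951] [0.4628 0.158  0.1242]
scene yellow 79 [0.384  0.1409 0.0702] [0.5284 0.1588 0.089 ]
scene post 43 [0.4467 0.1412 0.0951] [0.4696 0.1563 0.1251]
```

Run:
```python
from h import *
def ext(im,P):
    Z=P[...,2]; q=(P[...,0]>.34)&(P[...,0]<.6)&(P[...,1]>.12)&(P[...,1]<.18)
    hsv=cv2.cvtColor(im,cv2.COLOR_BGR2HSV).astype(int); H,S=hsv[...,0],hsv[...,1]
    Q=P[q&(H>20)&(H<35)&(S>150)&(Z>.078)&(Z<.088)]; c=np.percentile(Q[:,0],[1,50,99]); print('yel',c.round(4))
    Q=P[q&(Z>.11)&(Z<.126)]; print('post',len(Q),np.percentile(Q[:,0],[2,98]).round(4),np.percentile(Q[:,1],[2,98]).round(4))
for f in ('w1','scene0','top0'):
    z=np.load(f+'.npz'); print(f);ext(z['im'],z['P'])
for n in ('wrist','scene'):
    im,P=save(n); print(n); ext(im,P)
    if n=='wrist': cv2.imwrite('pics/w3.png',im)
```

```text
w1
yel [0.4082 0.4737 0.5533]
post 181 [0.4738 0.4881] [0.1412 0.1552]
scene0
yel [0.4144 0.499  0.5542]
post 25 [0.4749 0.4885] [0.1386 0.1543]
top0
yel [0.4237 0.4901 0.5448]
post 10 [0.4756 0.4902] [0.1418 0.1503]
wrist
yel [0.3823 0.464  0.5277]
post 379 [0.4476 0.462 ] [0.1431 0.1573]
scene
yel [0.3842 0.4748 0.5303]
post 24 [0.4465 0.4673] [0.1423 0.1572]
```

View pics/w3.png

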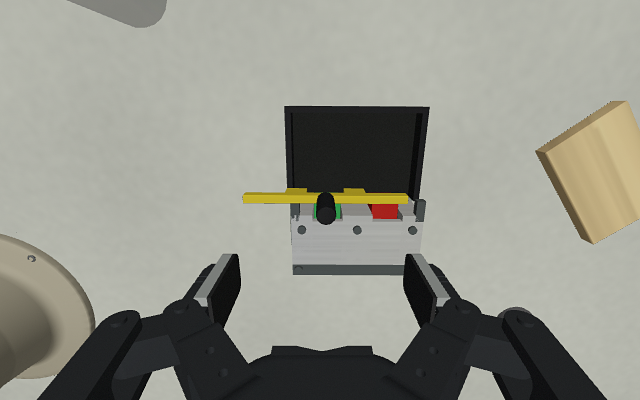

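The picture shows the keeper open: the post is above the green cartridge at (326,208), the teeth are at (297,190) and (355,190), and the red mouth at (385,210) is free. The keeper hit its stop and one tooth stands at the carrier's middle, so it is fully open. On to the drift.

Emit:
send_rows(deltas=[[[-0.35, 0.06, 0], 0], [[-0.7, 0.12, 0], 0], [[-1, 0.19, 0], 0]])

```text
clock: 7.83
eef_pos: [0.4606, 0.0479, 0.1619]
eef_rot: [-2.312, -2.125, 0.004]
force: [1.4, -1.5, -0.9]
opening: 1.001
gripper_force: 0.0
```

Emit:
send_rows(deltas=[[[-0.35, 0.06, 0], 0], [[-0.7, 0.12, 0], 0], [[-1, 0.19, 0], 0]])

```text
clock: 8.08
eef_pos: [0.4709, -0.0542, 0.162]
eef_rot: [-2.314, -2.122, 0.004]
force: [0.1, -0.3, 0.1]
opening: 1.0
gripper_force: 0.0
```

Emit:
send_rows(deltas=[[[-0.35, 0.06, 0], 0], [[-0.7, 0.12, 0], 0], [[-1, 0.19, 0], 0]])

```text
clock: 8.33
eef_pos: [0.4813, -0.1555, 0.1619]
eef_rot: [-2.314, -2.122, 0.003]
force: [0.1, -0.3, 0.7]
opening: 0.998
gripper_force: 0.0
```

Emit:
send_rows(deltas=[[[-0.35, 0.06, 0], 0], [[-0.7, 0.12, 0], 0], [[-1, 0.19, 0], 0], [[-1, 0.19, 0], 0], [[-1, 0.19, 0], 0], [[-1, 0.19, 0], 0]])

```text
clock: 8.83
eef_pos: [0.492, -0.2538, 0.1619]
eef_rot: [-2.313, -2.122, 0.001]
force: [-0.1, 0.2, -0.3]
opening: 1.003
gripper_force: 0.0
```

```bash
cat > drift.py <<'E'
from h import *
def drift(im,P):
    Z=P[...,2]; hsv=cv2.cvtColor(im,cv2.COLOR_BGR2HSV).astype(int); H,S=hsv[...,0],hsv[...,1]
    q=(abs(P[...,0]-.5)<.1)&(abs(P[...,1]+.24)<.2)
    for k,m in dict(orange=((H<14)|(H>175))&(S>120)&(Z>.055),blue=(H>100)&(H<125)&(S>100)&(Z>.005)&(Z<.025),rod=(S<90)&(Z>.045)&(Z<.065)&(P[...,1]>-.2)).items():
        Q=P[q&m]
        if len(Q)<10: continue
        ct=Q.mean(0)[:2]; v=np.linalg.svd(Q[:,:2]-ct,full_matrices=False)[2][0]; v*=np.sign(v[1]); t=(Q[:,:2]-ct)@v; w=(Q[:,:2]-ct)@np.array([-v[1],v[0]])
        lo,hi=np.percentile(t,[.5,99.5]); wl,wh=np.percentile(w,[1,99])
        c=ct+v*(lo+hi)/2+np.array([-v[1],v[0]])*(wl+wh)/2
        print(k,len(Q),'yaw',np.degrees(np.arctan2(v[1],v[0])).round(2),'mid',c.round(4),'len',(hi-lo).round(4),(wh-wl).round(4),'ends',(ct+lo*v).round(4),(ct+hi*v).round(4),'z',np.median(Q[:,2]).round(4))
if __name__=='__main__':
    s=bot.state(); M=R.from_rotvec(s['eef_rot']).as_matrix(); print(s['eef_pos'],'x',M[:,0].round(4),'y',M[:,1].round(4))
    im,P=save('wrist'); cv2.imwrite('pics/w4.png',im); drift(im,P)
E
python3 drift.py
```

```text
[ 0.49198185 -0.2537636   0.1618899 ] x [0.0861 0.9963 0.0011] y [ 0.9963 -0.0861 -0.0026]
orange 184 yaw 71.33 mid [ 0.4943 -0.2557] len 0.1085 0.0292 ends [ 0.4759 -0.3067] [ 0.5106 -0.204 ] z 0.0621
blue 2363 yaw 71.75 mid [ 0.4983 -0.2529] len 0.1078 0.0593 ends [ 0.4778 -0.3029] [ 0.5115 -0.2006] z 0.0103
rod 1502 yaw 72.7 mid [ 0.5302 -0.15  ] len 0.1036 0.0098 ends [ 0.5146 -0.1994] [ 0.5453 -0.1005] z 0.0563
```

View pics/w4.png

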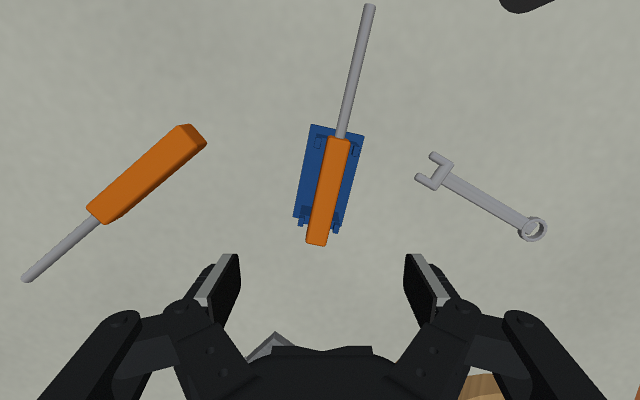

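The picture shows the small drift in its cradle: handle (328,190), rod tip (370,8). The loose drift at (150,175) and the spanner at (480,195) are well clear. Next I turn, descend and grip.

Emit:
send_rows(deltas=[[[0.03, 0.06, 0.1], 0.035], [[0.03, 0.06, 0.4], 0.069], [[0.03, 0.06, 0.7], 0.069], [[0.03, 0.06, 1], 0.069], [[0.03, 0.06, 1], 0.069], [[0.03, 0.06, 1], 0.069]])

```text
clock: 9.38
eef_pos: [0.4982, -0.2503, 0.0624]
eef_rot: [-2.526, -1.861, 0.003]
force: [0.3, -0.0, -0.4]
opening: 0.998
gripper_force: 0.0
```

Emit:
send_rows(deltas=[[[0, 0, 0.2], 0], [[0, 0, 0.4], 0], [[0, 0, 0.54], 0], [[0, 0, 0.54], 0], [[0, 0, 0.54], 0]])

```text
clock: 9.8
eef_pos: [0.4996, -0.2518, 0.0106]
eef_rot: [2.53, 1.862, 0.001]
force: [0.2, 0.3, -0.3]
opening: 1.002
gripper_force: 0.0
```

```bash
sed -i 's/H<14/H<18/;s/w4.png/w5.png/' drift.py; python3 drift.py; python3 -c "
from h import *
s=bot.state();print(s['force'],s['joints'])"
```

```text
[ 0.49959428 -0.25181033  0.01058693] x [2.974e-01 9.547e-01 2.000e-04] y [ 9.547e-01 -2.974e-01  7.000e-04]
orange 7926 yaw 72.86 mid [ 0.5012 -0.244 ] len 0.0821 0.0213 ends [ 0.4891 -0.2833] [ 0.5133 -0.2048] z 0.0641
blue 6089 yaw 72.92 mid [ 0.4985 -0.2528] len 0.1074 0.0589 ends [ 0.4836 -0.3044] [ 0.5152 -0.2017] z 0.0103
rod 4305 yaw 72.63 mid [ 0.524  -0.1702] len 0.062 0.0098 ends [ 0.5148 -0.1998] [ 0.5333 -0.1406] z 0.0563
[-0.68468073 -0.03000568 -0.30541716] [ 0.21743159  0.71548161  0.22130663  2.13022867 -0.44974088  0.33782735
  0.51066766]
```

Emit:
send_rows(deltas=[[[0, -0.01, 0.05], 0], [[0, -0.01, 0.05], 0], [[0, -0.01, 0.05], 0], [[0, -0.01, 0.05], 0], [[0, -0.01, 0.05], 0], [[0, -0.01, 0.05], 0], [[0, -0.01, 0.05], 0], [[0, -0.01, 0.05], 0]], jaw=1, newtons=90)

```text
clock: 10.52
eef_pos: [0.4983, -0.2516, 0.0048]
eef_rot: [2.53, 1.861, 0.001]
force: [-0.5, 0.1, 5.3]
opening: 0.246
gripper_force: 87.8
```

Gripped at 21 mm. Now lift, then turn and move to about 20 mm behind the right-hand hole.

Emit:
send_rows(deltas=[[[0, 0, -0.15], 0], [[0, 0, -0.3], 0], [[0, 0, -0.45], 0], [[0.2, 0, -0.45], 0], [[0.4, -0.1, -0.45], -0.02], [[0.5, -0.25, -0.45], -0.04], [[0.6, -0.25, -0.45], -0.069], [[0.6, -0.25, -0.45], -0.069], [[0.6, -0.25, -0.45], -0.069]])

```text
clock: 11.27
eef_pos: [0.4925, -0.1868, 0.0494]
eef_rot: [2.316, 2.122, 0.001]
force: [-0.5, -0.9, -1.6]
opening: 0.244
gripper_force: 88.2
```

```bash
cat > ins.py <<'E'
from h import *
s=bot.state(); M=R.from_rotvec(s['eef_rot']).as_matrix(); print(s['eef_pos'],'x',M[:,0].round(4),'y',M[:,1].round(4),s['opening'],s['force'])
im,P=save('wrist'); np.savez('wi.npz',im=im,P=P)
s=np.array(s['eef_pos']); L=(P-s)@M  # tool coords
hsv=cv2.cvtColor(im,cv2.COLOR_BGR2HSV).astype(int); S=hsv[...,1]; H=hsv[...,0]
g=(abs(L[...,1])<.02)&(L[...,0]>.055)&(L[...,0]<.2)&(S<90)&(L[...,2]<-.035)&(L[...,2]>-.07)
Q=L[g]; 
if len(Q)>20:
    a=np.polyfit(Q[:,0],Q[:,1],1); b=np.polyfit(Q[:,0],Q[:,2],1)
    print('rod n',len(Q),'yaw rel deg',np.degrees(a[0]).round(2),'y at .16',np.polyval(a,.16).round(4),'tip x',np.percentile(Q[:,0],99.5).round(4),'top z slope',np.degrees(b[0]).round(2),'z@.16',np.polyval(b,.16).round(4))
Z=P[...,2]; c=(abs(P[...,0]-.48)<.09)&(abs(P[...,1]-.13)<.1)
Q=P[c&(Z>.076)&(Z<.0835)&(S<60)]
if len(Q)>50: print('top',len(Q),cv2.minAreaRect(Q[:,:2].astype(np.float32)*1000))
r=((H<4)|(H>174))&(S>120)&(Z>.03)&c; Q=P[r]
if len(Q)>5: print('red',len(Q),cv2.minAreaRect(Q[:,:2].astype(np.float32)*1000),Q.mean(0).round(4))
E
python3 ins.py
```

```text
[ 0.49253787 -0.18682322  0.04939093] x [0.0871 0.9962 0.    ] y [ 9.962e-01 -8.710e-02  6.000e-04] 0.24371168647568056 [-0.47614595 -0.87096643 -1.58489347]
rod n 4537 yaw rel deg -0.04 y at .16 0.0007 tip x 0.1143 top z slope 0.04 z@.16 -0.0513
```

Emit:
send_rows(deltas=[[[0.25, -0.1, 0], 0], [[0.5, -0.1, 0], 0], [[0.74, -0.1, 0], 0], [[0.74, -0.1, 0], 0], [[0.74, -0.1, 0], 0]])

```text
clock: 11.73
eef_pos: [0.4891, -0.112, 0.0492]
eef_rot: [2.315, 2.124, 0.0]
force: [1.4, -0.5, -2.6]
opening: 0.246
gripper_force: 88.2
```

```bash
python3 ins.py
python3 - <<'E'
from h import *
cv2.imwrite('pics/w6.png',np.load('wi.npz')['im'])
E
```

```text
[ 0.48906473 -0.11196674  0.04920773] x [ 8.590e-02  9.963e-01 -2.000e-04] y [ 9.963e-01 -8.590e-02  3.000e-04] 0.24586096923158737 [ 1.38107429 -0.52022957 -2.56944013]
rod n 4534 yaw rel deg -0.05 y at .16 0.0007 tip x 0.1143 top z slope 0.03 z@.16 -0.0513
```

View pics/w6.png

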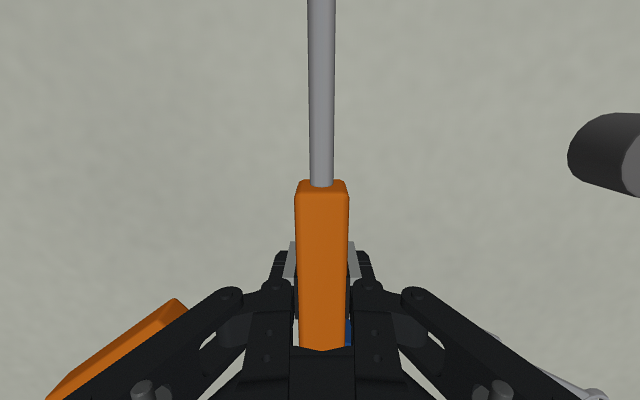

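This shows the drift held straight, rod along column 321; the hole is out of view. By the carrier fit the rod line meets the hole to within 1 mm. Lowering to hole height, then entering in steps.

Emit:
send_rows(deltas=[[[0, 0, 0.2], 0], [[0, 0, 0.4], 0], [[0, 0, 0.45], 0], [[0, 0, 0.45], 0], [[0, 0, 0.45], 0]])

```text
clock: 12.2
eef_pos: [0.4883, -0.1135, 0.0044]
eef_rot: [-2.317, -2.122, 0.001]
force: [0.1, 0.0, -1.4]
opening: 0.244
gripper_force: 88.3
```

Emit:
send_rows(deltas=[[[0.06, 0.0, 0], 0], [[0.12, 0, 0], 0], [[0.18, 0, 0], 0], [[0.24, 0, 0], 0], [[0.28, 0, 0], 0], [[0.28, 0, 0], 0], [[0.28, 0, 0], 0]])

```text
clock: 12.78
eef_pos: [0.491, -0.0839, 0.0044]
eef_rot: [2.313, 2.126, 0.0]
force: [1.0, -0.3, -2.3]
opening: 0.247
gripper_force: 88.3
```

```bash
python3 ins.py
python3 - <<'E'
from h import *
a=save('scene')[0]; cv2.imwrite('pics/s7.png',cv2.resize(a[150:280,300:460],(800,650))[:600])
E
```

```text
[ 0.49102673 -0.08390377  0.00440716] x [ 8.440e-02  9.964e-01 -1.000e-04] y [ 9.964e-01 -8.440e-02  2.000e-04] 0.2470421584263184 [ 1.03040487 -0.25580974 -2.26742662]
rod n 4529 yaw rel deg -0.06 y at .16 0.0007 tip x 0.1143 top z slope 0.07 z@.16 -0.0512
```

View pics/s7.png

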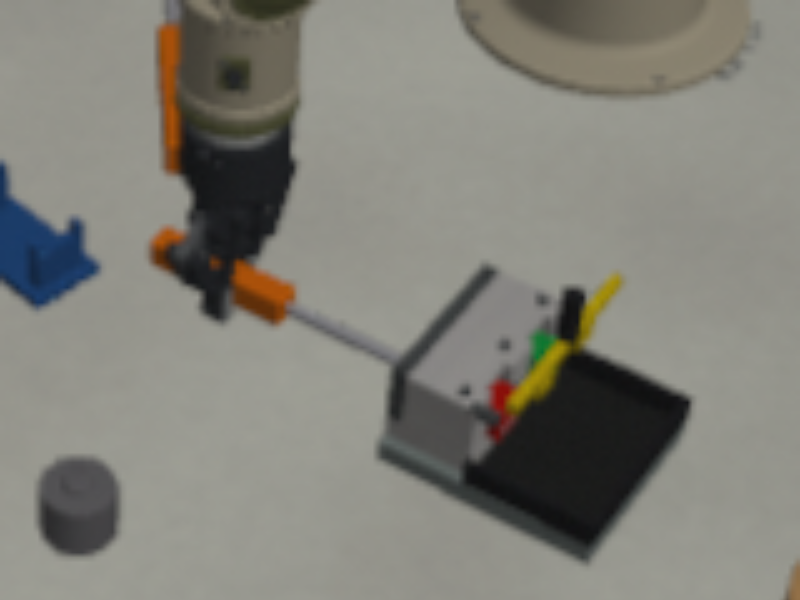

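The scene shows the rod entering the back wall with no contact force. The red mouth is clear of the keeper. Pushing on.

Emit:
send_rows(deltas=[[[0.04, 0, 0], 0], [[0.08, 0, 0], 0], [[0.12, 0, 0], 0], [[0.16, 0, 0], 0], [[0.2, 0, 0], 0]])

```text
clock: 13.3
eef_pos: [0.4926, -0.0667, 0.0044]
eef_rot: [2.316, 2.119, -0.002]
force: [-0.8, -10.0, -1.8]
opening: 0.25
gripper_force: 88.3
```

Emit:
send_rows(deltas=[[[0.06, 0, 0], 0], [[0.12, 0, 0], 0], [[0.18, 0, 0], 0], [[0.24, 0, 0], 0], [[0.3, 0, 0], 0], [[0.36, 0, 0], 0], [[0.42, 0, 0], 0], [[0.46, 0, 0], 0], [[0.46, 0, 0], 0], [[0.46, 0, 0], 0], [[0.46, 0, 0], 0]])

```text
clock: 14.22
eef_pos: [0.4966, -0.0186, 0.0043]
eef_rot: [2.314, 2.125, 0.0]
force: [-1.1, 0.5, -1.3]
opening: 0.244
gripper_force: 88.3
```

Run:
```python
from h import *
s=bot.state();print(s['eef_pos'],s['force'])
a,P=save('scene'); hsv=cv2.cvtColor(a,cv2.COLOR_BGR2HSV).astype(int); H,S=hsv[...,0],hsv[...,1]
Q=P[((H<4)|(H>174))&(S>120)&(abs(P[...,0]-.5)<.08)&(abs(P[...,1]-.16)<.1)]; print(len(Q),Q.min(0),Q.max(0),Q.mean(0))
```

```text
[ 0.49655062 -0.01862182  0.00430604] [-1.09599357  0.4868271  -1.27618135]
246 [0.46961165 0.13915427 0.01563008] [0.5352349  0.20245773 0.05562725] [0.51950766 0.17294235 0.0387102 ]
```

```bash
cat > red.py <<'E'
from h import *
a,P=save('scene'); hsv=cv2.cvtColor(a,cv2.COLOR_BGR2HSV).astype(int); H,S=hsv[...,0],hsv[...,1]
m=((H<4)|(H>174))&(S>120)&(abs(P[...,0]-.5)<.08)&(abs(P[...,1]-.16)<.1); m=cv2.erode(m.astype(np.uint8),np.ones((3,3)))>0
Q=P[m]
for lo in np.arange(.13,.23,.01):
    q=Q[(Q[:,1]>=lo)&(Q[:,1]<lo+.01)]
    if len(q): print(lo.round(3),len(q),'x',q[:,0].min().round(3),q[:,0].max().round(3),'z',q[:,2].min().round(3),q[:,2].max().round(3))
cv2.imwrite('pics/s8.png',cv2.resize(a[180:270,360:450],(600,600),interpolation=cv2.INTER_CUBIC))
E
python3 red.py
```

```text
0.14 13 x 0.507 0.524 z 0.023 0.048
0.15 21 x 0.503 0.529 z 0.026 0.053
0.16 30 x 0.506 0.532 z 0.025 0.052
0.17 31 x 0.507 0.532 z 0.024 0.054
0.18 24 x 0.507 0.534 z 0.023 0.051
0.19 26 x 0.51 0.536 z 0.024 0.053
0.2 6 x 0.508 0.526 z 0.034 0.048
```

View pics/s8.png

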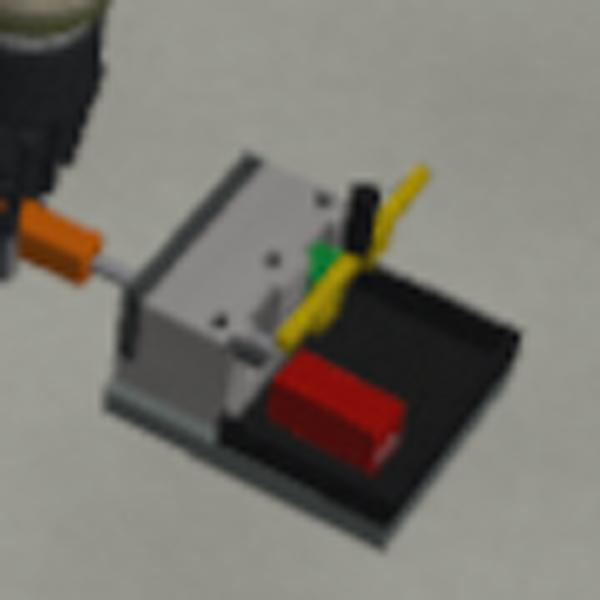

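The red cartridge lies flat in the tray. Now retract, lift and turn back to the cradle.

Emit:
send_rows(deltas=[[[-0.15, 0, 0], 0], [[-0.3, 0, 0], 0], [[-0.45, 0, 0], 0], [[-0.6, 0, 0], 0], [[-0.75, 0, 0], 0], [[-0.9, 0, 0], 0], [[-1, 0, 0], 0], [[-1, 0, 0], 0], [[-1, 0, 0], 0]])

```text
clock: 15.07
eef_pos: [0.4879, -0.1185, 0.0043]
eef_rot: [-2.316, -2.123, -0.0]
force: [-0.6, 0.5, -2.1]
opening: 0.245
gripper_force: 88.3
```

Emit:
send_rows(deltas=[[[0, 0, -0.2], 0], [[0, 0, -0.45], 0], [[-0.3, 0, -0.45], 0], [[-0.6, 0.05, -0.45], 0.035], [[-0.8, 0.1, -0.45], 0.069], [[-0.8, 0.1, -0.45], 0.069], [[-0.8, 0.1, -0.45], 0.069], [[-0.8, 0.1, -0.45], 0.069]])

```text
clock: 15.73
eef_pos: [0.4909, -0.197, 0.049]
eef_rot: [-2.527, -1.864, -0.0]
force: [-1.1, 0.9, -2.1]
opening: 0.247
gripper_force: 88.4
```

```bash
cat > go.py <<'E'
from h import *; import sys
s=bot.state(); M=R.from_rotvec(s['eef_rot']).as_matrix(); t=np.array([float(a) for a in sys.argv[1:4]])
print(s['eef_pos'].round(4),'yaw x',np.degrees(np.arctan2(M[1,0],M[0,0])).round(2),'delta',((t-s['eef_pos'])@M/.1).round(3),'t',s['clock'])
E
python3 go.py .4983 -.2516 .0068
```

```text
[ 0.4909 -0.197   0.049 ] yaw x 72.85 delta [-0.5    0.232  0.421] t 15.7333
```

Emit:
send_rows(deltas=[[[-0.25, 0.12, 0], 0], [[-0.5, 0.23, 0], 0], [[-0.5, 0.23, 0], 0], [[-0.5, 0.23, 0], 0], [[-0.5, 0.23, 0.1], 0], [[-0.5, 0.23, 0.2], 0], [[-0.5, 0.23, 0.2], 0], [[-0.5, 0.23, 0.2], 0]])

```text
clock: 16.4
eef_pos: [0.4975, -0.252, 0.0282]
eef_rot: [-2.527, -1.862, 0.001]
force: [-0.1, -0.8, -2.0]
opening: 0.249
gripper_force: 88.4
```

```bash
python3 go.py .4983 -.2516 .0058; python3 drift.py
```

```text
[ 0.4975 -0.252   0.0282] yaw x 72.76 delta [0.006 0.007 0.224] t 16.4
[ 0.49753707 -0.25202449  0.02819294] x [2.964e-01 9.551e-01 7.000e-04] y [ 0.955  -0.2964 -0.0024]
orange 8323 yaw 72.87 mid [ 0.5018 -0.2418] len 0.0762 0.0211 ends [ 0.4906 -0.2782] [ 0.513  -0.2053] z 0.0875
blue 3131 yaw 131.65 mid [ 0.5042 -0.235 ] len 0.0828 0.0848 ends [ 0.5358 -0.2623] [ 0.4807 -0.2004] z 0.0103
```

Handle front at (0.513, -0.205), the same as at the start. Setting it down and releasing.

Emit:
send_rows(deltas=[[[0, 0.01, 0.08], 0], [[0, 0.01, 0.16], 0], [[0, 0.01, 0.22], 0], [[0, 0.01, 0.23], 0], [[0, 0.01, 0.23], 0], [[0, 0.01, 0.23], 0]])

```text
clock: 16.95
eef_pos: [0.499, -0.2538, 0.0061]
eef_rot: [-2.531, -1.861, 0.0]
force: [0.1, -0.3, -2.4]
opening: 0.248
gripper_force: 88.4
```

Emit:
send_rows(deltas=[[[0, 0, 0], 0], [[0, 0, 0], 0], [[0, 0, 0], 0], [[0, 0, 0], 0], [[0, 0, 0], 0], [[0, 0, 0], 0], [[0, 0, 0], 0], [[0, 0, 0], 0], [[0, 0, -0.2], 0], [[0, 0, -0.5], 0], [[0, 0, -0.8], 0], [[0, 0, -1], 0], [[0, 0, -1], 0], [[0, 0, -1], 0]], jaw=-1)

```text
clock: 18.12
eef_pos: [0.4998, -0.2537, 0.1073]
eef_rot: [2.529, 1.861, 0.002]
force: [0.1, 0.1, -1.0]
opening: 0.998
gripper_force: 0.0
```

Emit:
send_rows(deltas=[[[0, 0, -0.25], 0], [[0, 0, -0.55], 0], [[0, 0, -0.55], 0], [[0, 0, -0.55], 0]])

```text
clock: 18.45
eef_pos: [0.4995, -0.2537, 0.1615]
eef_rot: [2.53, 1.861, 0.001]
force: [-0.1, -0.0, -0.2]
opening: 0.998
gripper_force: 0.0
```

```bash
python3 drift.py; python3 go.py .4543 .1507 .16
```

```text
[ 0.49954463 -0.25371429  0.16145734] x [2.975e-01 9.547e-01 1.000e-04] y [ 0.9547 -0.2975  0.0013]
orange 2400 yaw 72.67 mid [ 0.4982 -0.2587] len 0.108 0.0211 ends [ 0.4822 -0.3103] [ 0.5144 -0.2072] z 0.0641
blue 2378 yaw 71.71 mid [ 0.4982 -0.2526] len 0.107 0.0591 ends [ 0.4804 -0.3031] [ 0.514  -0.2015] z 0.0103
rod 1503 yaw 72.89 mid [ 0.5318 -0.1509] len 0.1013 0.0096 ends [ 0.517  -0.1994] [ 0.5468 -0.1026] z 0.0563
[ 0.4989 -0.2533  0.1605] yaw x 72.7 delta [ 3.724 -1.628  0.007] t 18.5
```

The drift is seated: handle top 0.064, yaw 72.7°, 2 mm from where it began. Back to the keeper post.

Emit:
send_rows(deltas=[[[0.31, -0.13, 0], 0], [[0.62, -0.26, 0], 0], [[0.93, -0.41, 0], 0]])

```text
clock: 18.75
eef_pos: [0.4867, -0.1519, 0.1596]
eef_rot: [-2.531, -1.859, 0.003]
force: [1.4, 1.1, -0.0]
opening: 0.998
gripper_force: 0.0
```

Emit:
send_rows(deltas=[[[0.31, -0.13, 0], 0], [[0.62, -0.26, 0], 0], [[0.93, -0.41, 0], 0]])

```text
clock: 19.0
eef_pos: [0.4752, -0.0503, 0.1598]
eef_rot: [-2.53, -1.861, 0.004]
force: [-0.1, 0.5, -0.4]
opening: 0.998
gripper_force: 0.0
```

Emit:
send_rows(deltas=[[[0.31, -0.13, 0], 0], [[0.62, -0.26, 0], 0], [[0.93, -0.41, 0], 0]])

```text
clock: 19.25
eef_pos: [0.4638, 0.0507, 0.1599]
eef_rot: [-2.53, -1.861, 0.004]
force: [-0.1, 0.4, 0.2]
opening: 0.999
gripper_force: 0.0
```

Emit:
send_rows(deltas=[[[0.31, -0.13, 0], 0], [[0.62, -0.26, 0], -0.03], [[0.93, -0.41, 0], -0.069], [[0.93, -0.41, 0], -0.069], [[0.93, -0.41, 0], -0.069], [[0.93, -0.41, 0], -0.069]])

```text
clock: 19.75
eef_pos: [0.4527, 0.1496, 0.1602]
eef_rot: [-2.315, -2.123, 0.004]
force: [0.2, -1.2, 0.2]
opening: 0.997
gripper_force: 0.0
```

```bash
python3 post.py; python3 go.py .4548 .1505 .0690
```

```text
wrist yellow 1668 [0.3806 0.1389 0.07  ] [0.5291 0.1602 0.0957]
wrist post 493 [0.4469 0.1423 0.0952] [0.4628 0.1576 0.1237]
scene yellow 79 [0.3804 0.1405 0.0707] [0.5303 0.1593 0.0888]
scene post 41 [0.4426 0.1413 0.0951] [0.4638 0.1561 0.1253]
[0.4531 0.1488 0.1607] yaw x 84.93 delta [0.02  0.016 0.917] t 19.85
```

Emit:
send_rows(deltas=[[[0.01, 0.01, 0.25], 0], [[0.02, 0.02, 0.5], 0], [[0.02, 0.02, 0.75], 0], [[0.02, 0.02, 0.9], 0], [[0.02, 0.02, 0.9], 0]])

```text
clock: 20.27
eef_pos: [0.4544, 0.1501, 0.0688]
eef_rot: [-2.317, -2.12, 0.007]
force: [-0.2, -0.0, 0.4]
opening: 0.996
gripper_force: 0.0
```

Emit:
send_rows(deltas=[[[0, 0, 0], 0], [[0, 0, 0], 0], [[0, 0, 0], 0], [[0, 0, 0], 0], [[0, 0, 0], 0], [[0, 0, 0], 0], [[0, 0, 0], 0], [[0, 0, 0], 0]], jaw=1, newtons=25)

```text
clock: 20.93
eef_pos: [0.4557, 0.1524, 0.0719]
eef_rot: [2.314, 2.125, 0.002]
force: [-1.0, -0.2, 7.5]
opening: 0.176
gripper_force: 25.0
```

Emit:
send_rows(deltas=[[[0, 0.05, 0], 0], [[0, 0.1, 0], 0], [[0, 0.15, 0], 0], [[0, 0.2, 0], 0], [[0, 0.25, 0], 0], [[0, 0.3, 0], 0], [[0, 0.32, 0], 0], [[0, 0.32, 0], 0], [[0, 0.32, 0], 0]])

```text
clock: 21.68
eef_pos: [0.4842, 0.1497, 0.0719]
eef_rot: [-2.31, -2.123, 0.005]
force: [-9.7, 1.0, 16.4]
opening: 0.179
gripper_force: 26.2
```

Emit:
send_rows(deltas=[[[0, -0.03, 0], 0], [[0, -0.03, 0], 0], [[0, -0.03, 0], 0], [[0, -0.03, 0], 0], [[0, -0.03, 0], 0], [[0, -0.03, 0], 0], [[0, -0.03, 0], 0], [[0, -0.03, -0.2], 0], [[0, -0.03, -0.5], 0], [[0, -0.03, -0.9], 0], [[0, -0.03, -1], 0], [[0, -0.03, -1], 0]], jaw=-1)

```text
clock: 22.68
eef_pos: [0.4861, 0.1501, 0.1741]
eef_rot: [2.313, 2.123, 0.008]
force: [1.0, 0.2, -0.4]
opening: 1.001
gripper_force: 0.0
```

```bash
python3 post.py; python3 red.py
python3 - <<'E'
from h import *
from drift import drift
im,P=save('wrist'); cv2.imwrite('pics/w9.png',im)
im,P=save('top'); drift(im,P); print(bot.state()['force'])
E
```

```text
wrist yellow 1504 [0.4103 0.1367 0.0721] [0.5584 0.1575 0.0975]
wrist post 441 [0.4769 0.1393 0.0953] [0.4927 0.1549 0.1236]
scene yellow 86 [0.4122 0.136  0.0703] [0.5619 0.1565 0.093 ]
scene post 41 [0.4766 0.1383 0.0963] [0.495  0.154  0.1254]
0.14 7 x 0.519 0.527 z 0.027 0.045
0.15 26 x 0.506 0.531 z 0.025 0.053
0.16 26 x 0.504 0.532 z 0.018 0.056
0.17 25 x 0.507 0.53 z 0.022 0.053
0.18 30 x 0.506 0.535 z 0.022 0.054
0.19 31 x 0.511 0.535 z 0.028 0.054
0.2 5 x 0.509 0.527 z 0.035 0.051
orange 131 yaw 72.85 mid [ 0.4992 -0.2576] len 0.1055 0.0194 ends [ 0.4834 -0.3079] [ 0.5145 -0.2071] z 0.0653
blue 85 yaw 72.16 mid [ 0.4817 -0.246 ] len 0.0978 0.0167 ends [ 0.4662 -0.2924] [ 0.4962 -0.1993] z 0.0115
rod 61 yaw 72.44 mid [ 0.5335 -0.1516] len 0.0998 0.0102 ends [ 0.5184 -0.1991] [ 0.5485 -0.104 ] z 0.0553
[-0.59977281  0.0409554  -0.78126936]
```

View pics/w9.png

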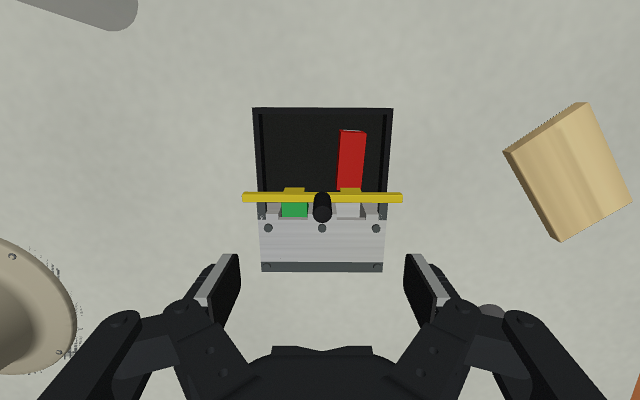

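The keeper is closed: it travelled 30 mm and the post at (322,208) is centred on the carrier. Red is at (350,160) in the tray, green is in its pocket, and the gripper is clear.

```bash
python3 -c "
from cell import bot
print(bot.sign_off())"
```

```text
the job is handed in; nothing more can be done
None
```

The job is handed in at about 23 s of the 67 s allowed, with no verdict returned: red cartridge in the tray, drift back in its cradle, keeper closed, green in its pocket, and no sign in the pictures of other things being moved.

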